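# Refit the bag sealer's guard and switch it on

### The arm

A 6-joint arm with a two-finger parallel gripper is mounted at the origin on the work surface. World frame = base frame: x ahead of the robot, y to its left, z up, the work surface at z = 0. Lengths are in m, angles in rad, forces in N, time in s.
With the tool pointing down it reaches from about 0.4 to 0.825 m from the base axis. Payload 7 kg.
Tool frame: the origin (TCP) lies at the centre of the arm's flange, where the gripper is bolted on; the fingertips stand 178 mm ahead of it and the grasp point (between the pads) lies 159 mm ahead of it; z points along the fingers, y is the direction in which the jaws open and shut (so a half turn about z gives the same grasp; the last joint's range is limited). The gripper opens to 88 mm and grips with 3 to 60 N. Pads are 19 mm wide; open, the fingers measure 130 mm over their backs; the gripper's body (78 mm by 193 mm) begins 47 mm behind the grasp point.
Start: joints at [-0.986, 0.359, 0.012, 0, -1.224, -0.288], TCP at [0.197, -0.645, 0.405] pointing down, gripper open.
Joint ranges: [-3.07, 3.07], [-1.43, 2.12], [-1.02, 1.25], [-3.03, 1.67], [-3.05, -0], [-3.03, 3.03]. Speed limits (rad/s): [2.39, 2.39, 3.01, 3.14, 3.14, 3.14].

### API

Orientations are given as [roll, pitch, yaw] about the fixed x, y, z axes, in that order (R = Rz(yaw) Ry(pitch) Rx(roll)).
In Python, from station import arm gives the robot as it stands.
- The arm moves only by the shell command python3 -m handwheel 'ROWS' [OPENING] [FORCE]. ROWS is JSON, a list of rows, each a list of 4 numbers: the shift along the world's x, y, z in cm, then the turn about the world's z in rad. In form: [[dx, dy, dz, yaw], ...]. A call has 1 to 20 rows; each row shifts and turns the commanded pose from where the row before left it; what a row does not reach is not made up. A row lasts 1/10 s, in which the tool goes at most 50 mm and 8.59 degrees, less where a joint would pass 70% of its speed; a pose out of reach is approached as far as the arm can. A call is refused whole if a number of a shift passes 5 or a number of a turn 0.15, either way. A call with a gripper value outside its range is refused whole. OPENING is the closure, from 0 (fully open) to 1 (shut), set as the call begins (- or left out, the last holds). The fingers move at their own pace and stop on an object; FORCE is the grip in N (left out, the last holds). Time passes only in rows, so rows that do not move let the fingers close. It gives the time, the measured TCP pose, the force and the opening at its end, in the units of the state.
- arm.get_state(): the state, without advancing time (a new reading comes with each control period).
- arm.grab_frame(name): name is "side" or "top" or "wrist"; returns a dict with "image" (384x512x3 uint8, red, green, blue), "depth" (384x512 float32, m along the optical axis (not along the pixel's ray), 0 where there is no reading), "vfov" (degrees; the focal length in pixels is half the picture's height over the tangent of half this angle, whatever the lens; pixels are square), "cx", "cy" (the principal point, pixels), "rvec" (rotation vector, rad) and "tvec" (3), from world to camera coordinates, as OpenCV has them. Camera axes: x right, y down, z forward; pixel columns grow to the right and rows downward; lengths in m; the calibration is good to about 2 mm. A picture is of the moment at which its call begins.
- arm.job_done(): hands the job in, once; it reports no verdict.
The state is a dict: "t": time; "q": joint angles; "qd": joint speeds; "joint_efforts": joint torques, N m; "eef_pos": TCP position; "ee_rot": TCP orientation; "force": force on the tool from outside, world axes, zero at the start; "moment": the same for the moment, N m; "width": finger opening in m.
Only numpy, scipy, OpenCV 4.12 (cv2) and the standard library are available. Lean on these libraries where they do the work, as an engineer would, in place of code of your own. Each camera call takes 0.05 s, during which the arm holds its last target.

### The job

Take the orange guard panel by its black lug out of the parking stand and fit it into the bag sealer: tip its lower edge into the channel under the blue hood, then straighten it until it stands upright on the channel floor behind the roller catch. Then switch on both green toggles on the switch box, and leave the red toggles and the other things on the table alone.

Things in the scene. Friction and masses are not known exactly. Their poses are not given: they have to be found in the camera images.
- guard: The guard: a flat orange panel 6 mm thick (x), 130 mm wide (y) and 110 mm high (z), about 120 g; origin mid lower edge (centre of thickness). A black grip lug, 12 mm thick in y and 24 mm high (z 80 to 104), stands out 60 mm from its -x face (x -3 to -63). Starts in the stand, leaning up to 5 degrees to its lug side.
- lug (a point): Middle of the guard's grip lug, 42 mm in front of the panel's mid-plane (guard -x) and 92 mm above its lower edge; a good place to pinch it from above across the 12 mm (y).
- stand: Dark steel parking stand, fixed, 70 x 150 mm base 12 mm thick; two rails along y, 24 mm high, leave an 8 mm wide slot in which the guard stands; slot floor 12 mm above the table. Origin at the centre of its underside.
- sealer: Grey bench-top bag sealer, fixed, front facing its -x. Origin on the table below the rear wall face of its guard channel. It fills |y| up to 84 mm; side cheeks at |y| 69 to 84 mm, x -24 to +10 mm, stand beside the channel up to the hood. The low body behind is 72 mm high and reaches x = 120 mm.
- channel (a point): Middle of the guard channel's floor, 45 mm above the table; sealer axes. The channel is 10.5 mm wide: front lip 8 mm thick, 14 mm high above the floor; rear wall 32 mm high, going on up at both ends (|y| 50 to 69 mm) as back stops in the same plane. The fitted guard's origin lies here within the play (some mm in x and y), lug to -x.
- hood_edge (a point): Middle of the lower front edge of the blue hood over the channel, 24 mm in front of the rear wall's face and 114 mm above the channel floor; the hood is 18 mm thick. The panel cannot come in upright: its foot goes over the lip and down to the floor with the top leaning to -x by 13 to 20 degrees, then the top swings in under the hood.
- catch_roller (a point): White sprung roller under the hood, 12 mm across, 30 mm long (y), 12.5 mm in front of the rear wall's face; it reaches 3 mm below the fitted panel's top. It lifts when the top of the panel is pushed past it to the rear with 5 to 8 N, then drops in front of the panel and keeps it upright against the wall.
- bank: White switch box, fixed, 80 x 170 mm, 36 mm high, origin at the centre of its underside. On top: four toggles in a row along y, 34 mm apart (y = -51, -17, 17, 51 mm), in any order, each on a black foot 30 x 30 mm whose top is 47 mm above the table. The pivots lie at x = 0, 47 mm above the table; levers are 8 mm thick with a 13 mm ball at the tip, 45 mm from the pivot.
- green_a (a joint): Green toggle: 0 = off (leaning 0.45 rad to the box's -x), 0.9 = on (leaning 0.45 rad to its +x); stays where it is left; about 1 to 2 N at the tip.
- green_a_tip (a point): Centre of the ball at the tip of that green toggle; moves with the lever.
- red_a (a joint): Red toggle, same build: starts off (near 0). To be left as it is.
- red_a_tip (a point): Centre of the ball at the tip of that red toggle.
- green_b (a joint): Green toggle: 0 = off (leaning 0.45 rad to the box's -x), 0.9 = on (leaning 0.45 rad to its +x); stays where it is left; about 1 to 2 N at the tip.
- green_b_tip (a point): Centre of the ball at the tip of that green toggle; moves with the lever.
- red_b (a joint): Red toggle, same build: starts on (near 0.9). To be left as it is.
- red_b_tip (a point): Centre of the ball at the tip of that red toggle.
- tape_roll: Bystander: roll of amber tape lying flat, 96 mm across, 25 mm high; origin at the centre of its underside.
- marker: Bystander: blue marker pen lying down, 120 mm long along its x axis, 13 mm thick; origin at the centre of its underside.
- mug: Bystander: white mug, 76 mm across, 85 mm high; origin at the centre of its underside.
- glue_jar: Bystander: jar with a white cap, 64 mm across, 75 mm high; origin at the centre of its underside.
- label_box: Bystander: white box of labels, 90 x 70 x 50 mm; origin at the centre of its underside.

How it is judged:
On the way, in this order (a step that is already met when the one before it is completed fails the run):
1. the guard stands upright, fully down in the sealer's channel, lug outwards (x of guard in the frame of channel between -0.006 and 0.006 m and y of guard in the frame of channel between -0.008 and 0.008 m and z of guard in the frame of channel between -0.003 and 0.003 m and angle between guard's own z axis and vertical below 0.06 rad and x of lug in the frame of channel below -0.02 m), for 0.2 s.
2. both green toggles are on (value of joint each of green_a, green_b above 0.75 rad), for 0.2 s.
At the end, for the whole second after the job is handed in: The guard rests on the channel floor (3 mm in height, 6 mm across, 8 mm along), lug outwards, upright within 0.06 rad; both green toggles on (above 0.75 rad), red ones as they were (red_a below 0.25, red_b above 0.65 rad); the guard at rest (all of step 1 and all of step 2 and linear speed of guard below 0.02 m/s and value of joint red_a below 0.25 rad and value of joint red_b above 0.65 rad); the robot touches nothing.
It fails at once if a red toggle is moved (value of joint red_a above 0.25 rad or value of joint red_b below 0.65 rad).
It fails at once if another thing on the table is pushed more than 40 mm (distance of any of tape_roll, marker, mug, glue_jar, label_box from where it was at the start of the episode above 0.04 m).
It also fails if it takes over 51 s, if anything falls off the work surface, if the arm or the gripper's body presses on something with over 40 N, if the wrist force passes 120 N, or if a joint passes its speed limit or range.

## Working session

There is one attempt and no reset: what is moved stays moved. The work goes in short steps, Python scripts to look and compute and a shell command to move; the robot and the scene stay as the last step left them, time stands still between calls to the robot, and variables do not carry over. Pictures are saved under pics/ and viewed, and the job is handed in when it is done.

```bash
ls; mkdir -p pics; cat > h.py <<'E'
import numpy as np, cv2
from station import arm
def grab(n,save=None):
    f=arm.grab_frame(n); np.savez('/tmp/%s.npz'%n,**f)
    if save: cv2.imwrite('pics/%s.png'%save,f['image'][:,:,::-1])
    return f
def load(n): return np.load('/tmp/%s.npz'%n)
def K(f): 
    H,W=f['depth'].shape; fl=H/2/np.tan(np.radians(float(f['vfov']))/2)
    return fl,float(f['cx']),float(f['cy'])
def cloud(f):
    d=f['depth'];fl,cx,cy=K(f);H,W=d.shape
    u,v=np.meshgrid(np.arange(W),np.arange(H))
    P=np.stack([(u-cx)/fl*d,(v-cy)/fl*d,d],-1)
    R,_=cv2.Rodrigues(np.array(f['rvec'],float))
    w=(P-np.array(f['tvec']).ravel())@R
    w[d==0]=np.nan
    return w
E
python3 - <<'E'
from h import *
for n in ['side','top','wrist']:
    f=grab(n,n+'0'); print(n,f['vfov'],f['cx'],f['cy'],f['rvec'],f['tvec'],[k for k in f])
s=arm.get_state();print(s)
E
```

```text
pics
side 44.455411757282086 255.3917226253765 192.89352361040497 [ 0.76670239 -2.46069028  1.25651143] [0.4455107  0.29024593 0.94512424] ['image', 'depth', 'vfov', 'cx', 'cy', 'rvec', 'tvec']
top 46.410035925942054 258.5426872330138 194.21019203203207 [ 2.13547818 -2.13641685  0.17748201] [-0.0051949   0.54658902  1.18123541] ['image', 'depth', 'vfov', 'cx', 'cy', 'rvec', 'tvec']
wrist 59.77262841488399 251.6089392292686 191.93222627230867 [-1.76544354 -2.38689353 -0.31625923] [ 0.67387371 -0.03226864  0.38832136] ['image', 'depth', 'vfov', 'cx', 'cy', 'rvec', 'tvec']
{'t': 0.15, 'q': array([-9.85878088e-01,  3.59246727e-01,  1.12668047e-02, -2.93294690e-04,
       -1.22406905e+00, -2.88122043e-01]), 'qd': array([-0.00044335, -0.00420204,  0.00084656,  0.00087283, -0.00053267,
        0.00011481]), 'joint_efforts': array([-7.67911224e-04, -5.83275962e+01,  2.93287951e+01,  7.00107381e+00,
        8.79565050e-03, -1.10754654e-04]), 'eef_pos': array([ 0.19738664, -0.64534909,  0.40391392]), 'ee_rot': array([ 3.14031328e+00, -9.15959492e-05, -2.84489624e+00]), 'force': array([-0.07995317,  0.31145819, -0.1947284 ]), 'moment': array([ 0.02926681,  0.00488315, -0.02645116]), 'width': 0.08789264009437302}
```

View pics/top0.png

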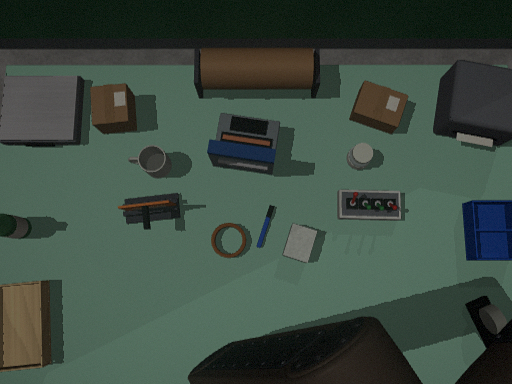

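View pics/side0.png

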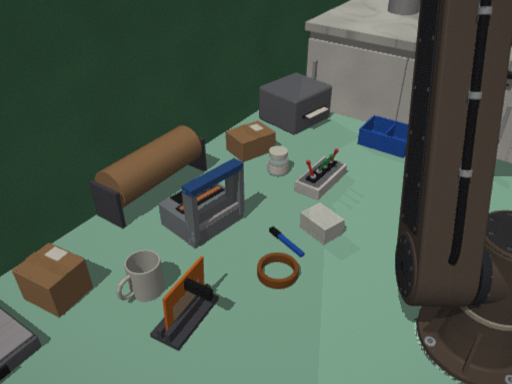

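View pics/wrist0.png

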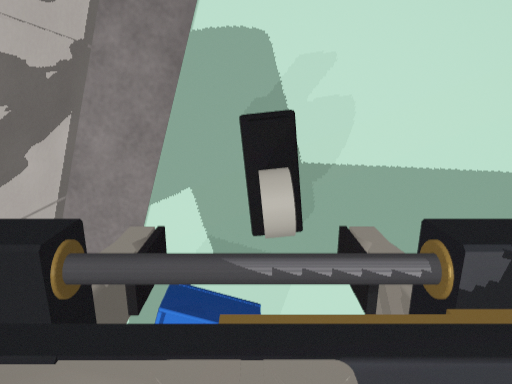

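```bash
python3 - <<'E'
from h import *
f=load('top');im=f['image'][:,:,::-1]
def crop(im,x0,y0,x1,y1,s,n):
    c=np.clip(im[y0:y1,x0:x1].astype(float)*1.6,0,255).astype(np.uint8)
    cv2.imwrite('pics/%s.png'%n,cv2.resize(c,None,fx=s,fy=s,interpolation=cv2.INTER_CUBIC))
crop(im,100,100,300,260,4,'t_left'); crop(im,325,130,425,230,6,'t_bank')
g=load('side')['image'][:,:,::-1]
crop(g,120,140,320,345,3,'s_left'); crop(g,260,130,380,220,6,'s_bank')
E
```

```text
(no output)
```

View pics/t_left.png

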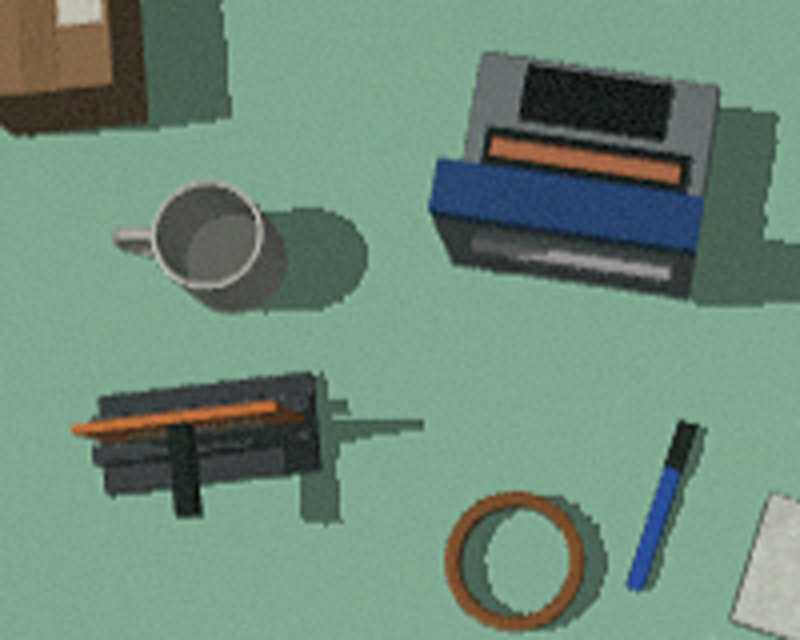

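View pics/t_bank.png

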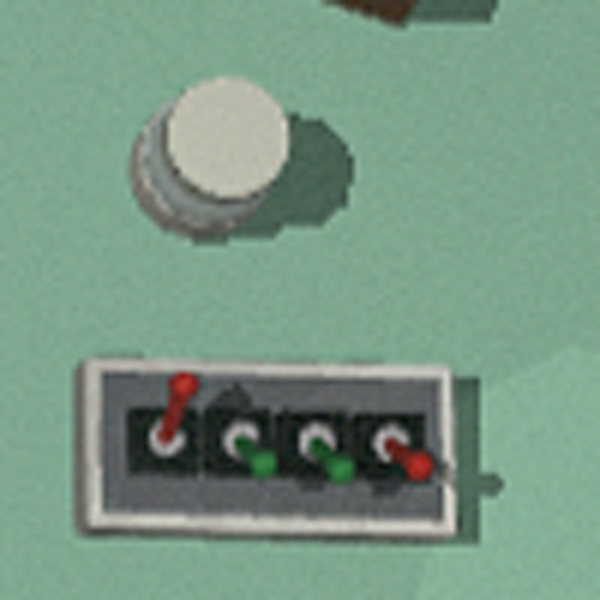

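View pics/s_left.png

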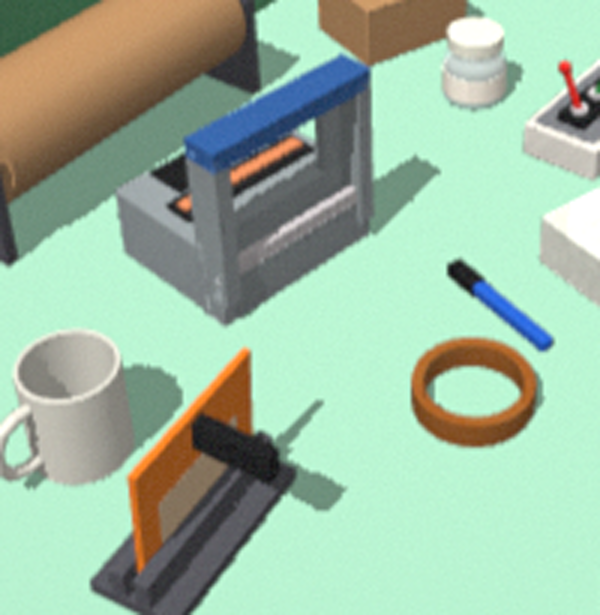

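View pics/s_bank.png

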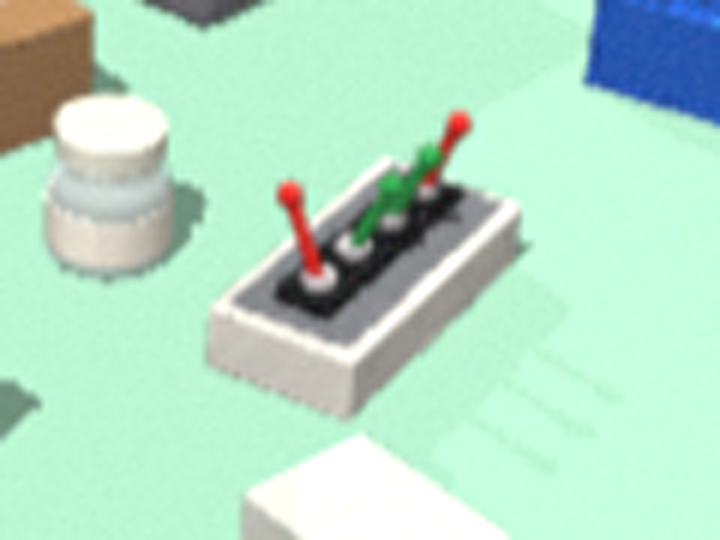

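```bash
python3 - <<'E'
from h import *
f=load('top');w=cloud(f)
def P(u,v): return w[v,u].round(4)
print('table z',[P(*p) for p in [(200,240),(300,200),(100,240),(420,240)]])
# full-res px = 100 + px/4
def cr(l,x0,y0,s):
    for a in l: print(a,P(int(round(x0+a[0]/s)),int(round(y0+a[1]/s))))
print('guard top edge');cr([(80,430),(120,425),(200,414),(270,406),(185,435),(186,470),(188,500)],100,100,4)
print('hood');cr([(445,180),(560,195),(690,215),(440,165),(700,205),(436,205),(692,240)],100,100,4)
print('sealer');cr([(485,60),(712,92),(470,258),(680,290),(500,246),(660,271),(570,257)],100,100,4)
print('stand');cr([(105,400),(310,380),(110,485),(318,465)],100,100,4)
print('bank');cr([(85,365),(445,375),(90,525),(448,535),(165,440),(240,440),(315,442),(390,443),(262,463),(340,468),(184,383),(420,465)],325,130,6)
# side cloud
g=load('side');ws=cloud(g)
def S(l,x0=120,y0=140,s=3):
    for a in l: print('s',a,ws[int(round(y0+a[1]/s)),int(round(x0+a[0]/s))].round(4))
S([(220,150),(300,105),(360,75),(215,170),(360,95),(215,220),(360,130),(230,300),(365,225),(205,425),(240,440),(265,455),(240,370),(140,480)])
E
```

```text
table z [array([ 0.4247,  0.1584, -0.0025]), array([ 0.5377, -0.1232, -0.0019]), array([ 0.4247,  0.4377, -0.0014]), array([ 4.243e-01, -4.567e-01, -4.000e-04])]
guard top edge
(80, 430) [0.4978 0.347  0.1253]
(120, 425) [0.5032 0.3223 0.1237]
(200, 414) [0.5086 0.272  0.1216]
(270, 406) [0.5141 0.2267 0.1192]
(185, 435) [0.4962 0.2826 0.118 ]
(186, 470) [0.4737 0.283  0.1127]
(188, 500) [0.456  0.2805 0.1094]
hood
(445, 180) [0.6486 0.1128 0.1773]
(560, 195) [0.6383 0.0406 0.1773]
(690, 215) [ 0.6257 -0.0387  0.1767]
(440, 165) [0.6577 0.115  0.1812]
(700, 205) [ 0.6329 -0.0461  0.1784]
(436, 205) [0.6329 0.1173 0.1784]
(692, 240) [ 0.6096 -0.041   0.18  ]
sealer
(485, 60) [0.7644 0.0982 0.0698]
(712, 92) [ 0.7404 -0.059   0.0728]
(470, 258) [0.6327 0.1073 0.0396]
(680, 290) [ 0.6061 -0.0368  0.0572]
(500, 246) [0.6331 0.0862 0.0619]
(660, 271) [ 0.6166 -0.0231  0.0605]
(570, 257) [0.629  0.04   0.0554]
stand
(105, 400) [0.5357 0.3663 0.0127]
(310, 380) [0.5514 0.2226 0.003 ]
(110, 485) [0.4765 0.3577 0.0134]
(318, 465) [ 0.4921  0.216  -0.0011]
bank
(85, 365) [ 0.5572 -0.2279  0.03
[... 223 characters left out ...]
]
(390, 443) [ 0.5173 -0.36    0.0593]
(262, 463) [ 0.5045 -0.2944  0.0938]
(340, 468) [ 0.5019 -0.3284  0.0931]
(184, 383) [ 0.5385 -0.2609  0.0967]
(420, 465) [ 0.5015 -0.3617  0.0957]
s (220, 150) [0.6324 0.1152 0.176 ]
s (300, 105) [0.6188 0.0342 0.1772]
s (360, 75) [ 0.6096 -0.0327  0.1732]
s (215, 170) [0.6326 0.1204 0.1594]
s (360, 95) [ 0.608  -0.0298  0.1549]
s (215, 220) [0.6356 0.1226 0.1135]
s (360, 130) [ 0.6083 -0.0291  0.1223]
s (230, 300) [0.6351 0.1156 0.0252]
s (365, 225) [ 0.6124 -0.0396  0.0115]
s (205, 425) [0.4987 0.2922 0.1141]
s (240, 440) [0.4719 0.2881 0.1129]
s (265, 455) [0.4519 0.2884 0.1115]
s (240, 370) [0.5131 0.239  0.1144]
s (140, 480) [0.501  0.3487 0.1138]
```

```bash
cat >> h.py <<'E'
def plane(p):
    c=np.median(p,0)
    for _ in range(4):
        n=np.linalg.svd(p-c,full_matrices=False)[2][-1]
        r=(p-c)@n; k=abs(r)<max(2.0*np.median(abs(r)),.001); p=p[k]; c=p.mean(0)
    return c,n,len(p)
def campos(f):
    R,_=cv2.Rodrigues(np.array(f['rvec'],float)); return -R.T@np.array(f['tvec']).ravel()
E
python3 - <<'E'
from h import *
for n in ['top','side']:
    f=load(n);w=cloud(f);im=f['image'].astype(int);print(n,'cam',campos(f).round(3))
    r,g,b=im[...,0],im[...,1],im[...,2]
    X,Y,Z=w[...,0],w[...,1],w[...,2]
    st=(X>.43)&(X<.6)&(Y>.19)&(Y<.39)
    m=st&(r>2*b)&(r>1.5*g)&(Z>.04)
    m=cv2.erode(m.astype(np.uint8),np.ones((2,2)))>0
    c,nn,k=plane(w[m]); nn*=np.sign(-nn[0]); print('guard face',c.round(4),nn.round(4),k,'lean',np.degrees(np.arcsin(nn[2])),'yaw',np.arctan2(-nn[1],-nn[0]))
    mm=st&(Z>.06)&(r>2*b); print(' guard y ext',np.nanpercentile(Y[mm],[1,99]).round(4),'zmax',np.nanpercentile(Z[mm],99))
    l=st&(Z>.09)&(abs(r-b)<25); p=w[l]
    print(' lug',len(p),p.min(0).round(4),p.max(0).round(4),np.median(p,0).round(4))
    t=l&(Z>np.nanpercentile(Z[l],40));
    h=(X>.58)&(X<.7)&(Y>-.08)&(Y<.15)&(b>1.5*r)&(Z>.14)
    p=w[h];print('hood',len(p),p.min(0).round(4),p.max(0).round(4))
    q=p[p[:,2]>.174] if n=='top' else p
    print(' hood planes',plane(q))
    rc=cv2.minAreaRect(q[:,:2].astype(np.float32)*1000);print(rc,cv2.boxPoints(rc))
    bk=(X>.46)&(X<.58)&(Y>-.42)&(Y<-.2)&(Z>.028)&(Z<.05)
    rc=cv2.minAreaRect(w[bk][:,:2].astype(np.float32)*1000);print('bank',rc)
    sd=(X>.43)&(X<.6)&(Y>.19)&(Y<.39)&(Z>.006)&(Z<.04)&(r<90)
    rc=cv2.minAreaRect(w[sd][:,:2].astype(np.float32)*1000);print('stand',rc)
    rd=(X>.46)&(X<.58)&(Y>-.42)&(Y<-.2)&(Z>.08)
    for nm,s in (('red',rd&(r>1.7*g)),('green',rd&(g>1.5*r))):
        p=w[s];
        for s0 in np.arange(-.41,-.21,.01):
            q=p[(p[:,1]>=s0)&(p[:,1]<s0+.01)]
            if len(q)>2: print(nm,len(q),q.mean(0).round(4))
E
```

```text
top cam [ 0.345 -0.004  1.255]
guard face [0.5072 0.2831 0.1172] [-0.9913 -0.1252 -0.0395] 73 lean -2.2660956940267507 yaw 0.12563882033970664
 guard y ext [0.2257 0.35  ] zmax 0.12647746197394572
 lug 181 [0.4454 0.2258 0.0906] [0.5198 0.3532 0.1206] [0.4809 0.284  0.1124]
hood 992 [ 0.6047 -0.0462  0.1588] [0.6625 0.1226 0.184 ]
 hood planes (array([0.63370249, 0.03743207, 0.17733365]), array([-0.02138267,  0.00236897,  0.99976856]), 477)
((633.9878540039062, 37.88462829589844), (167.81060791015625, 34.993125915527344), 81.18108367919922) [[603.8344   -42.3463  ]
 [638.4139   -47.711166]
 [664.1413   118.115555]
 [629.5618   123.48042 ]]
bank ((520.4727783203125, -310.62677001953125), (170.65782165527344, 80.6015625), 88.46170806884766)
stand ((520.3236083984375, 291.052978515625), (196.3771514892578, 159.08331298828125), 89.92249298095703)
red 9 [ 0.5043 -0.3624  0.0948]
red 8 [ 0.5031 -0.3576  0.0943]
red 9 [ 0.5384 -0.2623  0.0919]
red 12 [ 0.5393 -0.2573  0.0915]
green 3 [ 0.502  -0.3313  0.0921]
green 17 [ 0.5022 -0.325   0.0935]
green 14 [ 0.505  -0.2939  0.0927]
green 5 [ 0.
[... 346 characters left out ...]
817]
 hood planes (array([0.63576872, 0.04462378, 0.17729518]), array([-0.05003597,  0.01076354,  0.99868942]), 418)
((635.943603515625, 39.87556076049805), (168.50643920898438, 37.7425537109375), 81.71341705322266) [[605.1264   -40.778206]
 [642.4749   -46.217834]
 [666.7608   120.52933 ]
 [629.4123   125.968956]]
bank ((522.0316772460938, -308.40545654296875), (174.3327178955078, 82.15009307861328), 88.70425415039062)
stand ((515.6126098632812, 295.3653259277344), (71.54859161376953, 151.4774932861328), 6.6366190910339355)
red 12 [ 0.5054 -0.3564  0.0893]
red 14 [ 0.5395 -0.2554  0.0892]
green 12 [ 0.5041 -0.3246  0.0896]
green 8 [ 0.504  -0.2919  0.0898]
green 10 [ 0.5068 -0.2884  0.089 ]
```

```bash
python3 -m handwheel '[[3.1,3.42,0,0],[3.1,3.42,0,0],[3.1,3.42,0,0],[3.1,3.42,0,0],[3.1,3.42,0,0],[3.1,3.42,0,0],[3.1,3.42,0,0],[3.1,3.42,0,0],[3.1,3.42,0,0],[3.1,3.42,0,0],[3.1,3.42,0,0],[3.1,3.42,0,0],[3.1,3.42,0,0],[0,4.3,0,-0.03],[0,4.3,0,-0.03],[0,4.3,0,-0.03],[0,4.3,0,-0.03],[0,4.3,0,-0.03],[0,4.3,0,-0.03],[0,4.3,0,0]]' 0 20
```

```text
t: 2.15
eef_pos: [0.6, 0.1019, 0.4046]
ee_rot: [3.142, -0.0, -3.026]
force: [1.4, -0.2, 0.3]
width: 0.0878
```

```bash
python3 -m handwheel '[[-2.7,3.6,0,0],[-2.7,3.6,0,0],[-2.7,3.6,0,0],[-2.7,3.6,0,0],[-2.6,3.7,0,0],[0,0,-2.5,0],[0,0,-2.5,0],[0,0,0,0]]' && python3 - <<'E'
from h import *
for n in ['wrist','top']: grab(n,n+'1')
w=cloud(load('wrist'))
E
```

```text
t: 2.95
eef_pos: [0.4651, 0.2807, 0.3515]
ee_rot: [-3.138, -0.005, -3.024]
force: [-0.3, -0.3, 0.2]
width: 0.0875
```

View pics/wrist1.png

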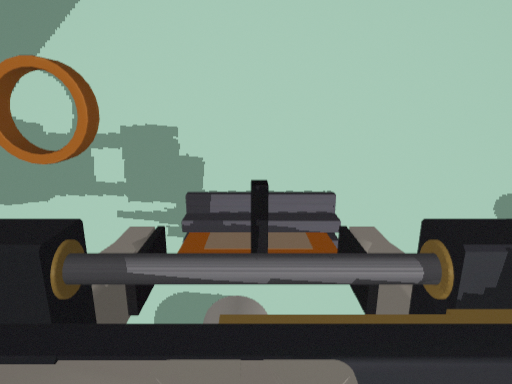

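```bash
python3 - <<'E'
from h import *
f=load('wrist');w=cloud(f);im=f['image'].astype(int)
for v in (186,195,205,215,230,240):
    row=[(u,) for u in range(245,275) if im[v,u].max()<45]
    us=[u[0] for u in row]; 
    if us: print(v,min(us),max(us),w[v,(min(us)+max(us))//2].round(4), w[v,min(us)+1].round(4),w[v,max(us)-1].round(4))
print(arm.get_state()['eef_pos'])
E
```

```text
186 252 267 [0.4485 0.2836 0.1124] [0.4492 0.2796 0.1116] [0.4481 0.2883 0.1118]
195 251 267 [0.4547 0.2843 0.1127] [0.4557 0.2797 0.1112] [0.4543 0.2891 0.1121]
205 251 267 [0.4621 0.2853 0.1116] [0.4622 0.2805 0.1129] [0.4612 0.29   0.1124]
215 250 268 [0.4686 0.2861 0.1136] [0.4696 0.2806 0.1126] [0.468  0.2915 0.1133]
230 251 267 [0.4794 0.2874 0.1137] [0.4798 0.2826 0.1141] [0.4793 0.2923 0.1126]
240 251 267 [0.4866 0.2883 0.1142] [0.4875 0.2835 0.1136] [0.4862 0.2932 0.1137]
[0.46655826 0.28114526 0.35490572]
```

```bash
python3 -m handwheel '[[-0.1,0.35,-2.2,0],[0,0,-2.2,0],[0,0,-2.2,0],[0,0,-1.5,0],[0,0,-0.5,0],[0,0,0,0],[0,0,0,0]]' 0 20
```

```text
t: 3.75
eef_pos: [0.466, 0.2849, 0.27]
ee_rot: [3.141, 0.002, -3.025]
force: [-0.2, 1.1, -0.2]
width: 0.0879
```

```bash
python3 -m handwheel '[[0,0,-0.2,0],[0,0,0,0],[0,0,0,0],[0,0,0,0],[0,0,0,0],[0,0,0,0],[0,0,0,0],[0,0,0,0]]' 1 20; python3 - <<'E'
from h import *
grab('wrist','wrist2')
E
```

```text
t: 4.55
eef_pos: [0.4654, 0.2846, 0.2667]
ee_rot: [-3.142, -0.0, -3.025]
force: [0.1, 0.2, 0.6]
width: 0.0297
```

View pics/wrist2.png

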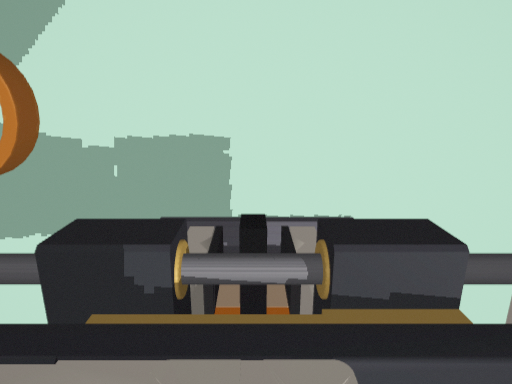

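```bash
python3 -m handwheel '[[0,0,0,0],[0,0,0,0],[0,0,0,0],[0,0,0,0],[0,0,0,0],[0,0,0.5,0],[0,0,0.6,0],[0,0,0.5,0],[0,0,0,0],[0,0,0,0]]' 1 20; python3 - <<'E'
from h import *
grab('side','side3')
f=load('side');g=f['image'][:,:,::-1]
c=np.clip(g[230:350,140:260].astype(float)*1.5,0,255).astype(np.uint8)
cv2.imwrite('pics/side3c.png',cv2.resize(c,None,fx=5,fy=5,interpolation=cv2.INTER_CUBIC))
E
```

```text
t: 5.6
eef_pos: [0.4653, 0.2846, 0.2829]
ee_rot: [3.141, 0.0, -3.025]
force: [-1.0, 0.3, -1.9]
width: 0.0118
```

View pics/side3c.png

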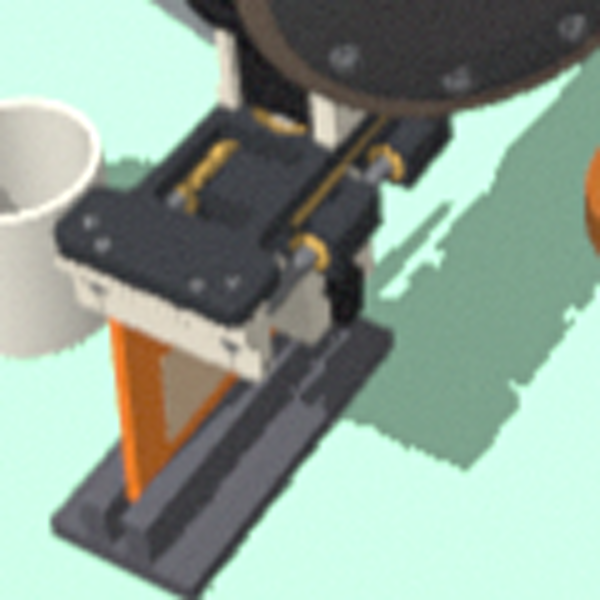

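```bash
cat >> h.py <<'E'
def guard(box,zmin=.02):
    f=grab('side');w=cloud(f);im=f['image'].astype(int);r,g,b=im[...,0],im[...,1],im[...,2]
    X,Y,Z=w[...,0],w[...,1],w[...,2]
    m=(X>box[0])&(X<box[1])&(Y>box[2])&(Y<box[3])&(Z>zmin)&(r>2*b)&(r>1.5*g)
    n0=m.sum(); m=cv2.erode(m.astype(np.uint8),np.ones((2,2)))>0
    c,n,k=plane(w[m]); n=n*np.sign(-n[0])
    print('face',c.round(4),n.round(3),k,n0,'lean',np.degrees(-np.arcsin(n[2])).round(2),'yaw',np.arctan2(-n[1],-n[0]).round(3),'min',w[m].min(0).round(4),'max',w[m].max(0).round(4))
    return c,n
E
python3 - <<'E'
from h import *
guard((.43,.6,.19,.39))
E
python3 -m handwheel '[[-0.35,-0.04,-0.22,0],[-0.35,-0.04,-0.22,0],[-0.35,-0.04,-0.24,0],[-0.35,-0.04,-0.26,0],[-0.35,-0.04,-0.26,0],[0,0,0,0],[0,0,0,0]]' 
python3 - <<'E'
from h import *
guard((.4,.6,.19,.39))
E
```

```text
face [0.505  0.3448 0.076 ] [-0.994 -0.087 -0.059] 172 308 lean 3.38 yaw 0.087 min [0.5003 0.2916 0.0288] max [0.5139 0.3572 0.1307]
t: 6.4
eef_pos: [0.4477, 0.2827, 0.2705]
ee_rot: [-3.142, -0.0, -3.025]
force: [3.7, 1.0, -1.6]
width: 0.0119
face [0.4966 0.3456 0.0722] [-0.963 -0.043 -0.268] 92 168 lean 15.52 yaw 0.045 min [0.4832 0.3349 0.0277] max [0.5115 0.3563 0.1168]
```

```bash
python3 -m handwheel '[[0.1,0.02,0.3,0],[0.1,0,0.6,0],[0,0,2,0],[0,0,3,0],[0,0,3,0],[0,0,2,0],[0,0,0,0],[0,0,0,0]]' 
python3 - <<'E'
from h import *
guard((.4,.6,.19,.39),.06)
f=load('side');g=f['image'][:,:,::-1]
c=np.clip(g[150:350,100:300].astype(float)*1.5,0,255).astype(np.uint8)
cv2.imwrite('pics/side4c.png',cv2.resize(c,None,fx=3,fy=3,interpolation=cv2.INTER_CUBIC))
E
```

```text
t: 7.25
eef_pos: [0.4495, 0.2824, 0.3798]
ee_rot: [3.141, -0.0, -3.025]
force: [0.6, 0.8, -2.3]
width: 0.0118
face [0.4983 0.3441 0.1813] [-0.961 -0.089 -0.261] 165 302 lean 15.14 yaw 0.092 min [0.4831 0.3101 0.1381] max [0.5139 0.3554 0.2334]
```

View pics/side4c.png

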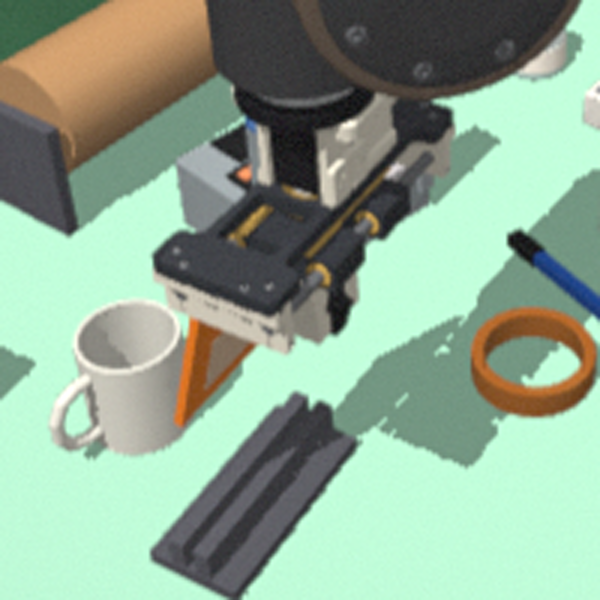

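```bash
python3 -m handwheel '[[0.5,-3.2,0,-0.038],[1,-3.2,0,-0.038],[1.1,-3.2,0,-0.038],[1.2,-3.2,0,-0.038],[1.2,-3.2,0,-0.038],[1.2,-3.2,0,-0.038],[1.15,-3.3,0,-0.039],[0.5,0,-2,0],[0.5,0,-2,0],[0,0,-2.2,0],[0,0,0,0],[0,0,0,0],[0,0,0,0]]' 
python3 - <<'E'
from h import *
grab('top','top5');guard((.45,.64,-.1,.19),.06)
f=load('side');w=cloud(f);g=f['image'][:,:,::-1]
c=np.clip(g[130:290,120:320].astype(float)*1.5,0,255).astype(np.uint8)
cv2.imwrite('pics/side5c.png',cv2.resize(c,None,fx=4,fy=4,interpolation=cv2.INTER_CUBIC))
c=np.clip(load('top')['image'][100:260,150:350,::-1].astype(float)*1.5,0,255).astype(np.uint8)
cv2.imwrite('pics/top5c.png',cv2.resize(c,None,fx=4,fy=4,interpolation=cv2.INTER_CUBIC))
E
```

```text
t: 8.6
eef_pos: [0.5336, 0.058, 0.3184]
ee_rot: [3.141, 0.001, 2.992]
force: [-0.4, -1.4, -0.7]
width: 0.0119
face [0.5967 0.1013 0.1205] [-0.953  0.15  -0.263] 133 267 lean 15.25 yaw -0.156 min [0.5842 0.0203 0.0774] max [0.6102 0.1165 0.1739]
```

View pics/side5c.png

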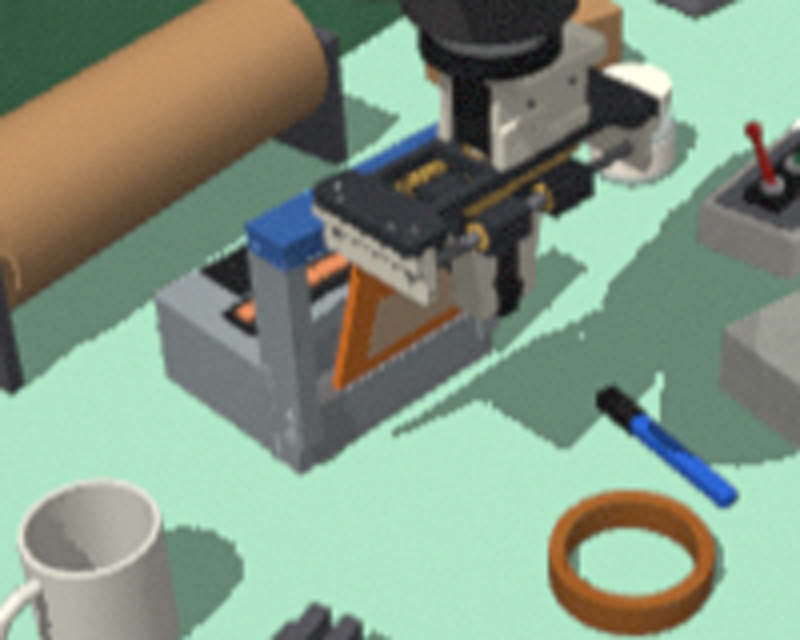

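View pics/top5c.png

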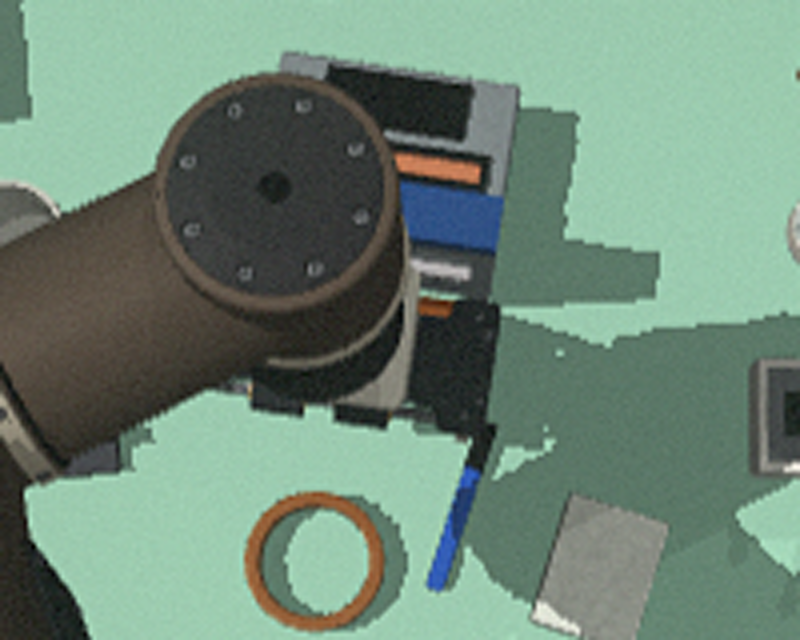

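```bash
python3 - <<'E'
from h import *
f=load('side');w=cloud(f).reshape(-1,3);im=f['image'].reshape(-1,3).astype(int)
O=np.array([.642,.041]);yaw=-.15
c,s=np.cos(yaw),np.sin(yaw)
d=w[:,:2]-O; xs=d[:,0]*c+d[:,1]*s; ys=-d[:,0]*s+d[:,1]*c; z=w[:,2]
L=np.stack([xs,ys,z],1)
orange=(im[:,0]>1.8*im[:,2])
m=(abs(xs+.024)<.008)&(ys>.066)&(ys<.088)&(z>.02)&(z<.155)&~orange
p=L[m];print('cheek front +y: n',m.sum(),'xs hist',np.percentile(p[:,0],[5,25,50,75,95]).round(4))
for y0 in np.arange(.064,.092,.004):
    q=p[(p[:,1]>=y0)&(p[:,1]<y0+.004)]; print(round(y0,3),len(q),np.median(q[:,0]).round(4) if len(q) else '')
m=(abs(ys-.084)<.008)&(xs>-.02)&(xs<.09)&(z>.01)&(z<.07);p=L[m]
print('side face',m.sum(),[(round(a,3),np.median(p[(p[:,0]>=a)&(p[:,0]<a+.02),1]).round(4)) for a in np.arange(-.02,.08,.02)])
m=(xs<-.012)&(xs>-.03)&(abs(ys)<.06)&(z>.015)&(z<.05)&~orange;p=L[m]
print('front low',[(round(a,3),np.median(p[(p[:,1]>=a)&(p[:,1]<a+.02),0]).round(4)) for a in np.arange(-.06,.06,.02)])
m=(im[:,2]>1.5*im[:,0])&(z>.162)&(z<.172)&(abs(xs+.02)<.015);p=L[m]
print('hood front',[(round(a,3),np.median(p[(p[:,1]>=a)&(p[:,1]<a+.02),0]).round(4)) for a in np.arange(-.08,.08,.02) if ((p[:,1]>=a)&(p[:,1]<a+.02)).any()])
# guard in sealer coords
m=orange&(z>.06)&(xs>-.12)&(xs<-.02)&(abs(ys)<.09);p=L[m];print('guard ys',np.percentile(p[:,1],[1,95,99,100]).round(4),'zmin',np.percentile(p[:,2],[0,1]).round(4))
e=p[p[:,1]>p[:,1].max()-.006]; k=np.polyfit(e[:,2],e[:,0],1);print('edge xs at z',k, np.polyval(k,.085))
low=p[p[:,2]<.09];print('low',len(low),low[:,0].min(),low[:,0].max(),low[:,1].min(),low[:,1].max())
s=arm.get_state();d=s['eef_pos'][:2]-O;print('pinch s',d[0]*c+d[1]*np.sin(yaw),-d[0]*np.sin(yaw)+d[1]*c,s['eef_pos'][2]-.159,s['ee_rot'])
E
```

```text
cheek front +y: n 257 xs hist [-0.0235 -0.0222 -0.0212 -0.0201 -0.0175]
0.064 22 -0.0211
0.068 60 -0.0219
0.072 58 -0.0214
0.076 71 -0.0211
0.08 46 -0.0205
0.084 0 
0.088 0 
side face 476 [(np.float64(-0.02), np.float64(0.08)), (np.float64(0.0), np.float64(0.0798)), (np.float64(0.02), np.float64(0.08)), (np.float64(0.04), np.float64(0.0798)), (np.float64(0.06), np.float64(0.0796))]
front low [(np.float64(-0.06), np.float64(-0.0166)), (np.float64(-0.04), np.float64(-0.0159)), (np.float64(-0.02), np.float64(-0.0166)), (np.float64(0.0), np.float64(-0.0163)), (np.float64(0.02), np.float64(-0.0161)), (np.float64(0.04), np.float64(-0.0158))]
hood front [(np.float64(0.04), np.float64(-0.0206)), (np.float64(0.06), np.float64(-0.0209))]
guard ys [-0.0251  0.0662  0.0674  0.0677] zmin [0.0765 0.0777]
edge xs at z [-0.27464855 -0.01884229] -0.042187413272464905
low 91 -0.047881784967255155 -0.036537453385575194 -0.030054878977217266 0.0663592672064699
pinch s -0.10973522429619899 0.0006800313038212956 0.15968282417726545 [3.14078743e+00 1.37640738e-03 2.99181566e+00]
```

```bash
python3 - <<'E'
from h import *
f=load('top');w=cloud(f).reshape(-1,3);im=f['image'].reshape(-1,3).astype(int)
O=np.array([.642,.041]);yaw=-.15
c,s=np.cos(yaw),np.sin(yaw)
d=w[:,:2]-O; xs=d[:,0]*c+d[:,1]*s; ys=-d[:,0]*s+d[:,1]*c; z=w[:,2]
L=np.stack([xs,ys,z],1)
orange=(im[:,0]>1.6*im[:,2])
m=orange&(z>.06)&(xs>-.1)&(xs<-.03)&(abs(ys)<.1);print('guard',L[m].round(4).tolist())
m=(im[:,2]>1.5*im[:,0])&(z>.165)&(ys<-.06);p=L[m];print('hood -y end',np.percentile(p[:,1],[0,2,5]).round(4),'xs',np.percentile(p[:,0],[2,50,98]).round(4))
m=(z>.064)&(z<.078)&(xs>.02)&(xs<.13)&(abs(ys)<.1);p=L[m];print('body -y side', [(round(a,2),np.percentile(p[(p[:,0]>=a)&(p[:,0]<a+.01),1],[0,3]).round(4)) for a in np.arange(.03,.12,.01)])
print('back',[(np.percentile(p[(p[:,1]>=a)&(p[:,1]<a+.01),0],[97,100]).round(4)) for a in np.arange(-.08,.0,.02)])
E
cp /tmp/top.npz /tmp/top5.npz; python3 - <<'E'
from h import *
c=np.load('/tmp/top5.npz')['image'][140:190,235:285,::-1].astype(float)*1.6
cv2.imwrite('pics/top5d.png',cv2.resize(np.clip(c,0,255).astype(np.uint8),None,fx=12,fy=12,interpolation=cv2.INTER_NEAREST))
E
```

```text
guard [[-0.0906, -0.0434, 0.5765], [-0.0398, -0.0461, 0.0799], [-0.0552, -0.0461, 0.139], [-0.0533, -0.0484, 0.1319], [-0.0515, -0.0507, 0.1249], [-0.0484, -0.0528, 0.1118], [-0.0479, -0.0554, 0.1113], [-0.0454, -0.0577, 0.1014], [-0.0441, -0.0602, 0.0969], [-0.043, -0.0627, 0.0936], [-0.067, -0.0457, 0.1821], [-0.0656, -0.048, 0.1771], [-0.0645, -0.0503, 0.1737], [-0.0622, -0.0524, 0.1643], [-0.0614, -0.0548, 0.1623], [-0.0587, -0.0569, 0.1506], [-0.058, -0.0594, 0.1494], [-0.0556, -0.0616, 0.1393], [-0.0537, -0.064, 0.1322], [-0.0694, -0.0461, 0.182], [-0.0695, -0.0486, 0.1841], [-0.0694, -0.0511, 0.1856], [-0.0682, -0.0533, 0.1814], [-0.0678, -0.0557, 0.1813], [-0.0676, -0.0582, 0.1819], [-0.0667, -0.0605, 0.1795], [-0.067, -0.063, 0.1824], [-0.061, -0.0648, 0.1554], [-0.0714, -0.0489, 0.1814], [-0.0717, -0.0514, 0.1849], [-0.0714, -0.0538, 0.1853], [-0.0703, -0.0561, 0.1812], [-0.0706, -0.0586, 0.1848], [-0.07, -0.061, 0.1834], [-0.0692, -0.0634, 0.1816], [-0.0609, -0.0649, 0.1423], [-0.08, -0.0647, 0.2232]]
hood -y end [-0.0882 -0.0876 -0.0868] xs [-0.025  -0.0091  0.0088]
body -y side [(np.float64(0.03), array([-0.0835, -0.0822])), (np.float64(0.04), array([-0.0884, -0.0874])), (np.float64(0.05), array([-0.0876, -0.0871])), (np.float64(0.06), array([-0.0883, -0.0859])), (np.float64(0.07), array([-0.0875, -0.0852])), (np.float64(0.08), array([-0.0882, -0.0852])), (np.float64(0.09), array([-0.0874, -0.0843])), (np.float64(0.1), array([-0.0885, -0.0849])), (np.float64(0.11), array([-0.0873, -0.082 ]))]
back [array([0.1148, 0.1177]), array([0.1153, 0.1181]), array([0.116 , 0.1175]), array([0.1163, 0.1184])]
```

View pics/top5d.png

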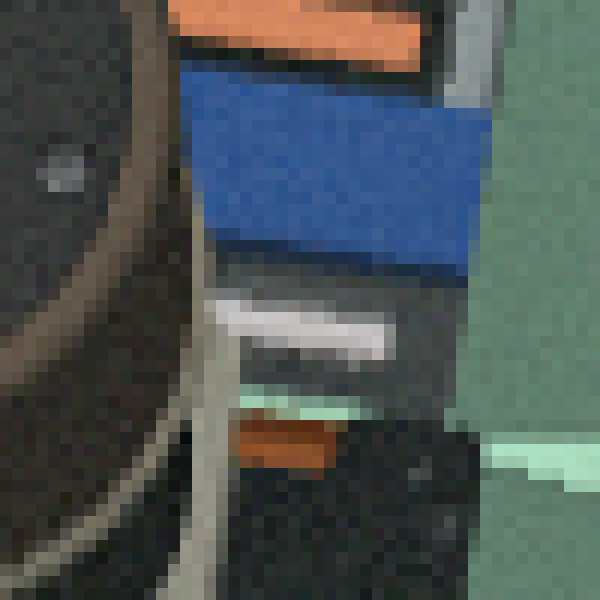

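```bash
python3 -m handwheel '[[-0.07,-0.48,-0.3,0],[0,0,-0.8,0],[0.8,-0.12,0,0],[0.8,-0.12,0,0],[0.8,-0.12,0,0],[0.67,-0.1,0,0],[0,0,0,0],[0,0,0,0]]' 
python3 - <<'E'
from h import *
grab('wrist','w6');guard((.45,.64,-.1,.19),.06)
f=load('side');w=cloud(f);g=f['image'][:,:,::-1]
c=np.clip(g[150:260,160:270].astype(float)*1.6,0,255).astype(np.uint8)
cv2.imwrite('pics/side6c.png',cv2.resize(c,None,fx=5.4,fy=5.4,interpolation=cv2.INTER_CUBIC))
print(arm.get_state()['eef_pos'])
E
```

```text
t: 9.5
eef_pos: [0.5635, 0.0483, 0.3064]
ee_rot: [-3.141, -0.001, 2.991]
force: [0.1, 0.8, -1.2]
width: 0.0119
face [0.6257 0.0889 0.1083] [-0.956  0.135 -0.262] 121 240 lean 15.21 yaw -0.14 min [0.6133 0.0113 0.064 ] max [0.6383 0.1074 0.161 ]
[0.56317174 0.04836545 0.30655273]
```

View pics/side6c.png

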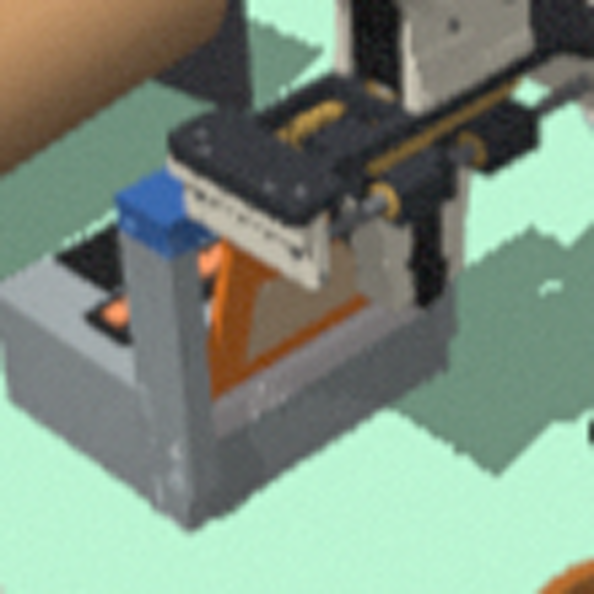

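```bash
python3 -m handwheel '[[0.3,-0.05,-0.3,0],[0.3,-0.05,-0.4,0],[0,0,0,0],[0,0,0,0]]'; python3 -m handwheel '[[0,0,-0.3,0],[0,0,-0.3,0],[0,0,0,0]]'
```

```text
t: 10.0
eef_pos: [0.5694, 0.0474, 0.2994]
ee_rot: [-3.141, -0.001, 2.991]
force: [-1.0, 0.7, -1.3]
width: 0.012
t: 10.3
eef_pos: [0.5692, 0.0474, 0.2932]
ee_rot: [-3.141, -0.001, 2.991]
force: [-0.7, 0.3, -2.0]
width: 0.012
```

```bash
python3 -m handwheel '[[0,0,-0.2,0],[0,0,-0.2,0],[0,0,0,0]]'; python3 -m handwheel '[[0,0,-0.2,0],[0,0,0,0]]'; python3 - <<'E'
from h import *
guard((.45,.64,-.1,.19),.06)
f=load('side');g=f['image'][:,:,::-1]
c=np.clip(g[150:260,160:270].astype(float)*1.6,0,255).astype(np.uint8)
cv2.imwrite('pics/side7c.png',cv2.resize(c,None,fx=5.4,fy=5.4,interpolation=cv2.INTER_CUBIC))
E
```

```text
t: 10.6
eef_pos: [0.5696, 0.0475, 0.2896]
ee_rot: [3.141, 0.001, 2.991]
force: [1.7, 0.3, -1.7]
width: 0.0115
t: 10.8
eef_pos: [0.5698, 0.0475, 0.2878]
ee_rot: [3.141, 0.001, 2.991]
force: [2.4, -0.5, -0.7]
width: 0.0119
face [0.6303 0.0936 0.1019] [-0.956  0.127 -0.264] 80 132 lean 15.28 yaw -0.132 min [0.6203 0.0795 0.0644] max [0.6395 0.1073 0.1413]
```

View pics/side7c.png

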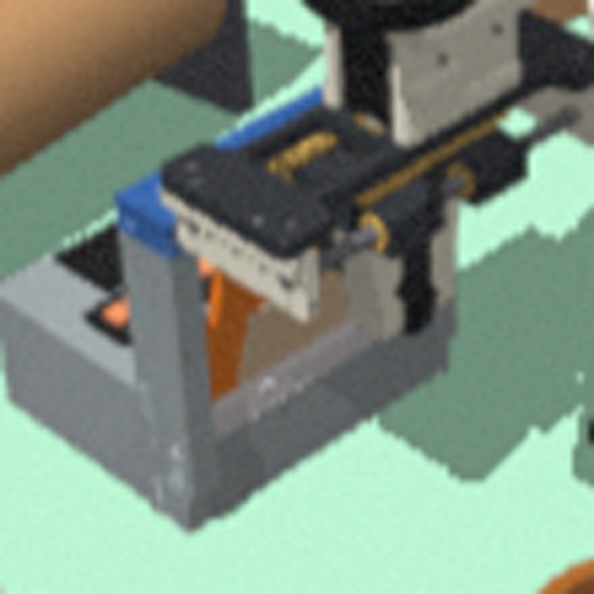

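```bash
python3 -m handwheel '[[0.23,-0.035,0.22,0],[0.23,-0.035,0.19,0],[0.23,-0.035,0.17,0],[0.23,-0.035,0.17,0],[0,0,0,0],[0,0,0,0]]'; python3 - <<'E'
from h import *
guard((.45,.66,-.1,.19),.06)
E
```

```text
t: 11.45
eef_pos: [0.5784, 0.0459, 0.2951]
ee_rot: [-3.141, -0.0, 2.991]
force: [-4.0, 0.8, 1.0]
width: 0.0118
face [0.635  0.09   0.1089] [-0.972  0.154 -0.176] 76 154 lean 10.14 yaw -0.157 min [0.6259 0.0379 0.0602] max [0.6461 0.1037 0.1472]
```

```bash
python3 -m handwheel '[[0.24,-0.035,0.16,0],[0.24,-0.035,0.15,0],[0.24,-0.035,0.14,0],[0.24,-0.035,0.14,0],[0,0,0,0],[0,0,0,0]]'; python3 - <<'E'
from h import *
guard((.45,.66,-.1,.19),.06)
E
```

```text
t: 12.1
eef_pos: [0.5885, 0.0444, 0.301]
ee_rot: [-3.141, 0.001, 2.991]
force: [-0.5, -2.3, -4.6]
width: 0.012
face [0.6408 0.0804 0.1092] [-0.985  0.151 -0.077] 58 156 lean 4.42 yaw -0.152 min [0.6332 0.0349 0.0607] max [0.6459 0.0954 0.1427]
```

```bash
python3 -m handwheel '[[0,0,-0.15,0],[0.2,-0.03,0,0],[0.2,-0.03,0.08,0],[0,0,0,0],[0,0,0,0]]'; python3 - <<'E'
from h import *
guard((.45,.66,-.1,.19),.06)
E
```

```text
t: 12.65
eef_pos: [0.5926, 0.044, 0.3018]
ee_rot: [3.141, 0.002, 2.992]
force: [-2.5, -1.9, 5.7]
width: 0.0119
face [0.6429 0.0781 0.1069] [-0.992  0.125 -0.009] 53 146 lean 0.5 yaw -0.125 min [0.6363 0.0345 0.0605] max [0.6473 0.0909 0.1392]
```

```bash
python3 -m handwheel '[[0.15,-0.02,0.05,0],[0.15,-0.02,0,0],[0,0,0,0],[0,0,0,0]]'; python3 - <<'E'
from h import *
guard((.45,.66,-.1,.19),.06)
E
```

```text
t: 13.1
eef_pos: [0.5946, 0.0437, 0.3024]
ee_rot: [3.142, -0.0, 2.992]
force: [-8.9, 1.1, 11.6]
width: 0.0118
face [0.6438 0.074  0.107 ] [-0.986  0.165  0.007] 58 154 lean -0.42 yaw -0.165 min [ 0.6275 -0.0182  0.061 ] max [0.6487 0.0904 0.1356]
```

```bash
python3 -m handwheel '[[-0.1,0.01,0,0],[0,0,0,0],[0,0,0,0],[0,0,0,0],[0,0,0,0],[0,0,0,0]]' 0.5; python3 - <<'E'
from h import *
guard((.45,.66,-.1,.19),.06);grab('wrist','w8')
f=load('side');g=f['image'][:,:,::-1]
c=np.clip(g[150:260,160:270].astype(float)*1.6,0,255).astype(np.uint8)
cv2.imwrite('pics/side8c.png',cv2.resize(c,None,fx=5.4,fy=5.4,interpolation=cv2.INTER_CUBIC))
E
```

```text
t: 13.75
eef_pos: [0.5943, 0.0438, 0.3007]
ee_rot: [-3.142, -0.0, 2.991]
force: [-0.0, 0.4, 0.1]
width: 0.0434
face [0.6426 0.0746 0.1073] [-0.987  0.159 -0.029] 74 152 lean 1.64 yaw -0.16 min [ 0.626  -0.0249  0.0606] max [0.6476 0.0901 0.1361]
```

View pics/side8c.png

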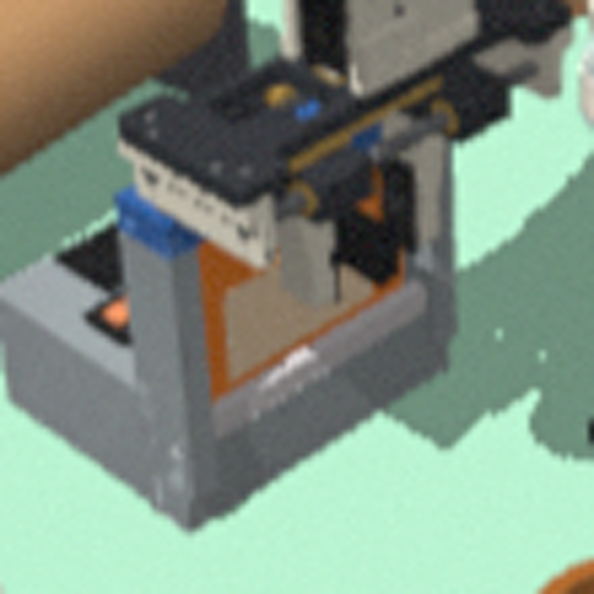

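View pics/w8.png

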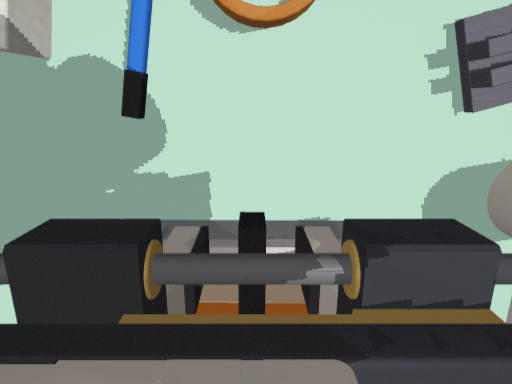

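```bash
python3 -m handwheel '[[0,0,1,0],[0,0,2,0],[0,0,3,0],[-3,0.45,2,0],[-4.5,0.65,0,0],[-4.5,0.65,0,0],[-3,0.4,0,0],[0,0,0,0],[0,0,0,0]]'; python3 - <<'E'
from h import *
guard((.45,.66,-.1,.19),.06);grab('top','t9')
f=load('side');g=f['image'][:,:,::-1]
c=np.clip(g[150:260,150:260].astype(float)*1.6,0,255).astype(np.uint8)
cv2.imwrite('pics/side9c.png',cv2.resize(c,None,fx=5.4,fy=5.4,interpolation=cv2.INTER_CUBIC))
c=np.clip(load('top')['image'][100:200,190:310,::-1].astype(float)*1.5,0,255).astype(np.uint8)
cv2.imwrite('pics/top9c.png',cv2.resize(c,None,fx=6,fy=6,interpolation=cv2.INTER_CUBIC))
E
```

```text
t: 14.75
eef_pos: [0.4439, 0.0654, 0.3823]
ee_rot: [3.14, 0.002, 2.993]
force: [0.7, 0.8, -0.1]
width: 0.0437
face [0.6377 0.0431 0.1195] [-0.987  0.158 -0.036] 172 377 lean 2.07 yaw -0.159 min [ 0.5786 -0.0258  0.0612] max [0.6468 0.0903 0.1497]
```

View pics/side9c.png

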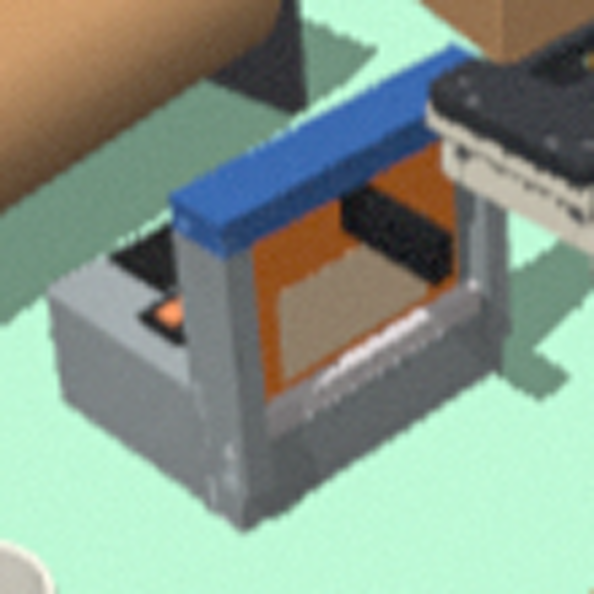

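View pics/top9c.png

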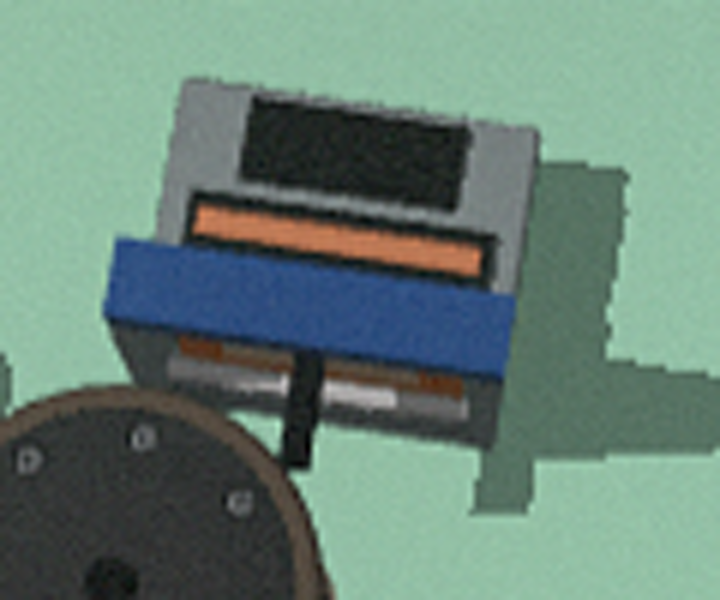

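```bash
python3 - <<'E'
from h import *
O=np.array([.642,.041]);yaw=-.15;c,s=np.cos(yaw),np.sin(yaw)
for n in ['side','top']:
    f=load(n);w=cloud(f).reshape(-1,3);im=f['image'].reshape(-1,3).astype(int)
    d=w[:,:2]-O; xs=d[:,0]*c+d[:,1]*s; ys=-d[:,0]*s+d[:,1]*c; z=w[:,2];L=np.stack([xs,ys,z],1)
    orange=(im[:,0]>2*im[:,2])&(im[:,0]>1.5*im[:,1])
    tan=(im[:,0]>1.15*im[:,2])
    m=tan&(xs>-.016)&(xs<.006)&(abs(ys)<.068)&(z>.06)&(z<.158)
    p=L[m];
    A=np.c_[p[:,2]-.1,p[:,1],np.ones(len(p))]
    k=np.linalg.lstsq(A,p[:,0],rcond=None)[0];r=p[:,0]-A@k;g=abs(r)<.0025;k=np.linalg.lstsq(A[g],p[g,0],rcond=None)[0]
    print(n,g.sum(),'lean',np.degrees(np.arctan(-k[0])),'yawerr',k[1],'x at z=.1',k[2],'z range',p[:,2].min(),p[:,2].max(),'ys',np.percentile(p[:,1],[1,99]))
    for z0 in np.arange(.06,.16,.01):
        q=p[(p[:,2]>=z0)&(p[:,2]<z0+.01)]; 
        if len(q)>3: print('  ',z0.round(2),len(q),np.median(q[:,0]).round(4))
    for nm,lo,hi in(('+cheek',.07,.082),('-cheek',-.09,-.074)):
        m=(xs>-.028)&(xs<-.015)&(ys>lo)&(ys<hi)&(z>.02)&(z<.15);p=L[m]
        if len(p)>20:
            k=np.polyfit(p[:,2],p[:,0],1);print(nm,len(p),'lean',np.degrees(-k[0]),np.polyval(k,.1))
            for z0 in np.arange(.02,.15,.02):
                q=p[(p[:,2]>=z0)&(p[:,2]<z0+.02)]; print('  ',z0.round(2),len(q),np.median(q[:,0]).round(4))
E
```

```text
side 729 lean 0.815964714261584 yawerr 0.004072174845728132 x at z=.1 -0.004457720800564936 z range 0.06000336133949017 0.14874806503576082 ys [-0.06568816  0.05141087]
   0.06 117 -0.0041
   0.07 89 -0.0038
   0.08 90 -0.0043
   0.09 87 -0.0045
   0.1 83 -0.0047
   0.11 83 -0.0046
   0.12 96 -0.0046
   0.13 97 -0.0048
   0.14 38 -0.0051
+cheek 206 lean -0.04409044136848039 -0.020433641023414748
   0.02 23 -0.0207
   0.04 29 -0.021
   0.06 32 -0.0214
   0.08 34 -0.0201
   0.1 34 -0.0213
   0.12 37 -0.0207
   0.14 17 -0.0208
-cheek 105 lean 0.04140097279939699 -0.02136806193933027
   0.02 22 -0.0211
   0.04 23 -0.0216
   0.06 23 -0.0218
   0.08 23 -0.0215
   0.1 14 -0.0214
   0.12 0 nan
   0.14 0 nan
top 86 lean 0.7774852012488127 yawerr 0.006467002925772173 x at z=.1 -0.0071751581163137035 z range 0.06068715068942748 0.08943079404970022 ys [-0.06578448  0.05693211]
   0.06 26 -0.0067
   0.07 39 -0.0066
   0.08 21 -0.0071
+cheek 31 lean -0.08357107737412305 -0.02415341297609706
   0.02 0 nan
   0.04 3 -0.0251
   0.06 7 -0.0236
   0.08 6 -0.0244
   0.1 6 -0.0239
   0.12 6 -0.0241
   0.14 3 -0.0243
-cheek 54 lean -0.04879185713007894 -0.0244988315502062
   0.02 5 -0.0248
   0.04 8 -0.0242
   0.06 10 -0.0247
   0.08 9 -0.0245
   0.1 8 -0.0244
   0.12 9 -0.0245
   0.14 5 -0.0243
  return _methods._mean(a, axis=axis, dtype=dtype,
  ret = ret.dtype.type(ret / rcount)
```

```bash
python3 -m handwheel '[[0.4,-4,0,0.02],[0.4,-4,0,0.02],[0.4,-4,0,0.02],[0.4,-4,0,0.02],[0.4,-4.5,0,0.02],[0.4,-4.5,0,0.024],[0.2,-4.5,0,0],[0,-4,0,0],[0,-4,0,0],[0,0,-2,0],[0,0,-3,0],[0,0,-3,0],[0,0,0,0],[0,0,0,0]]' 0.85; python3 - <<'E'
from h import *
grab('top','t10');grab('side','s10')
c=np.clip(load('top')['image'][130:230,325:425,::-1].astype(float)*1.5,0,255).astype(np.uint8)
cv2.imwrite('pics/t10c.png',cv2.resize(c,None,fx=5,fy=5,interpolation=cv2.INTER_CUBIC))
c=np.clip(load('side')['image'][110:220,260:380,::-1].astype(float)*1.5,0,255).astype(np.uint8)
cv2.imwrite('pics/s10c.png',cv2.resize(c,None,fx=5,fy=5,interpolation=cv2.INTER_CUBIC))
s=arm.get_state();print(s['eef_pos'],s['ee_rot'],s['width'])
E
```

```text
t: 16.25
eef_pos: [0.4708, -0.3105, 0.3007]
ee_rot: [-3.141, -0.002, 3.115]
force: [-0.1, -0.5, 0.8]
width: 0.0132
[ 0.47113096 -0.31026201  0.30226276] [-3.14065939e+00  1.60050425e-03  3.11563060e+00] 0.013354115595285359
```

View pics/s10c.png

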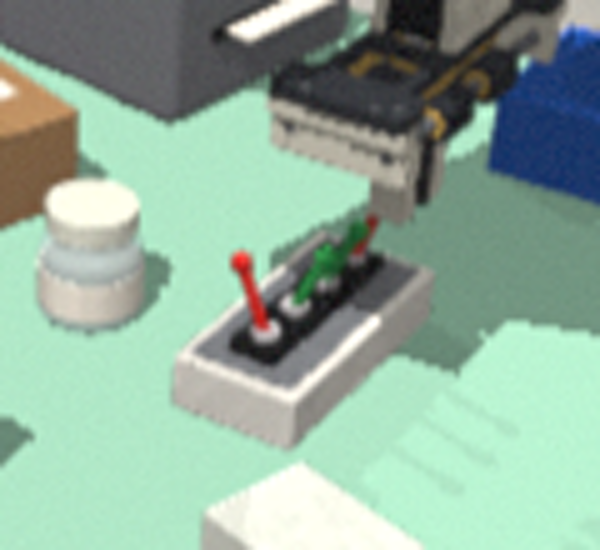

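View pics/t10c.png

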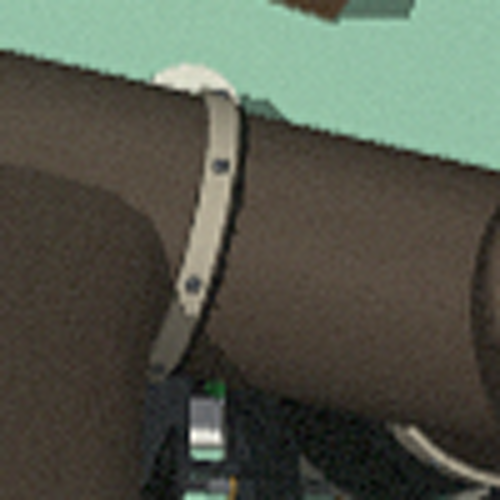

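```bash
python3 -m handwheel '[[0,0,-1.6,0],[0,0,-1.6,0],[0,0,-1.5,0],[0,0,0,0],[0,0,0,0]]'; python3 - <<'E'
from h import *
grab('wrist','w11');grab('side','s11')
c=np.clip(load('side')['image'][110:220,260:380,::-1].astype(float)*1.5,0,255).astype(np.uint8)
cv2.imwrite('pics/s11c.png',cv2.resize(c,None,fx=5,fy=5,interpolation=cv2.INTER_CUBIC))
E
```

```text
t: 16.85
eef_pos: [0.4709, -0.3099, 0.2553]
ee_rot: [-3.141, 0.002, 3.116]
force: [0.8, 0.4, 0.8]
width: 0.0133
```

View pics/w11.png

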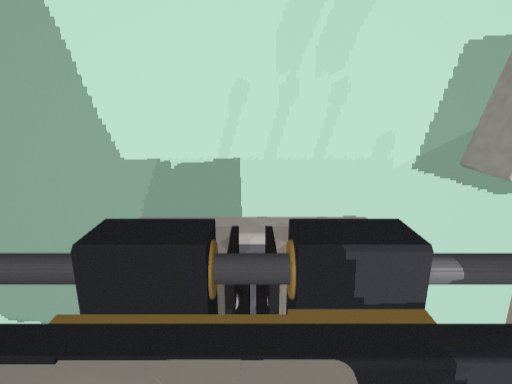

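View pics/s11c.png

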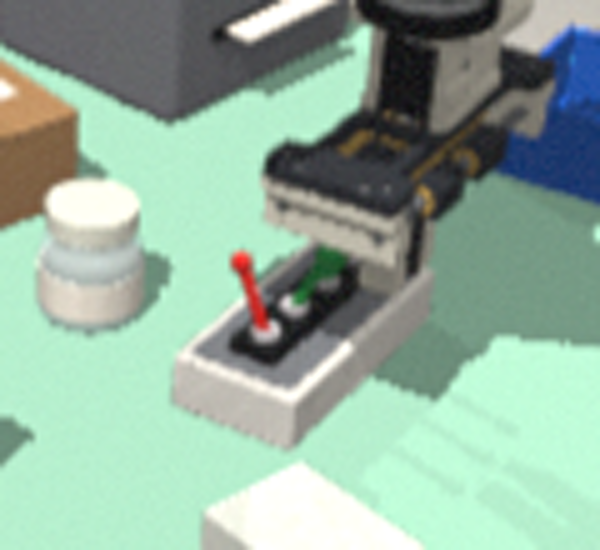

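```bash
python3 -m handwheel '[[0.8,-0.02,0,0],[0.8,-0.02,0,0],[0.8,-0.02,0,0],[0.8,-0.02,0,0],[0.6,-0.02,0,0],[0,0,0,0]]'; python3 -m handwheel '[[0.4,-0.01,0,0],[0.4,-0.01,0,0],[0,0,0,0]]'; python3 - <<'E'
from h import *
grab('side','s12')
c=np.clip(load('side')['image'][110:220,260:380,::-1].astype(float)*1.5,0,255).astype(np.uint8)
cv2.imwrite('pics/s12c.png',cv2.resize(c,None,fx=5,fy=5,interpolation=cv2.INTER_CUBIC))
E
```

```text
t: 17.55
eef_pos: [0.5093, -0.3108, 0.2536]
ee_rot: [-3.141, 0.001, 3.116]
force: [0.7, 0.7, -0.3]
width: 0.0133
t: 17.85
eef_pos: [0.5164, -0.3109, 0.2535]
ee_rot: [3.141, -0.001, 3.115]
force: [-1.1, 0.2, -1.0]
width: 0.0132
```

View pics/s12c.png

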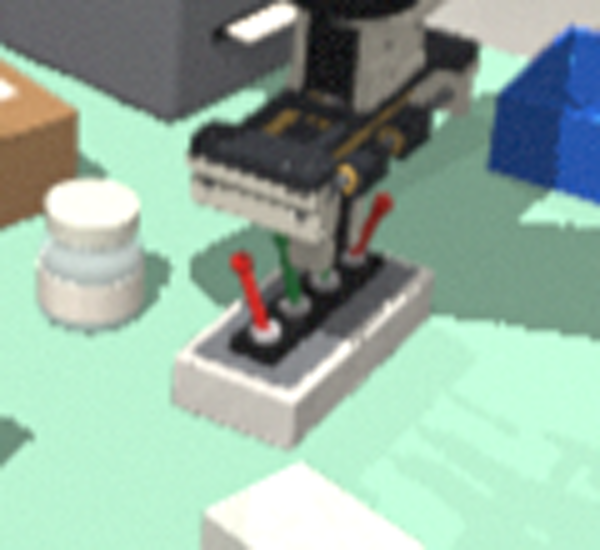

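```bash
python3 -m handwheel '[[0.3,-0.01,0,0],[0.2,0,0,0],[0,0,0,0]]'; python3 -m handwheel '[[0.2,0,0,0],[0,0,0,0],[0,0,0,0]]'
```

```text
t: 18.2
eef_pos: [0.5211, -0.311, 0.2536]
ee_rot: [3.141, -0.001, 3.115]
force: [-2.3, 0.8, -0.6]
width: 0.0129
t: 18.5
eef_pos: [0.5233, -0.3111, 0.254]
ee_rot: [-3.142, 0.0, 3.115]
force: [-2.7, 0.7, -1.5]
width: 0.013
```

```bash
python3 -m handwheel '[[0.2,0,0,0],[0,0,0,0],[0,0,0,0]]'; python3 -m handwheel '[[0.2,0,0,0],[0,0,0,0],[0,0,0,0]]'; python3 - <<'E'
from h import *
grab('side','s13')
c=np.clip(load('side')['image'][110:220,260:380,::-1].astype(float)*1.5,0,255).astype(np.uint8)
cv2.imwrite('pics/s13c.png',cv2.resize(c,None,fx=5,fy=5,interpolation=cv2.INTER_CUBIC))
E
```

```text
t: 18.8
eef_pos: [0.5242, -0.3111, 0.2538]
ee_rot: [3.141, -0.003, 3.115]
force: [-8.3, -0.3, 2.9]
width: 0.0131
t: 19.1
eef_pos: [0.525, -0.3112, 0.2537]
ee_rot: [3.141, -0.006, 3.115]
force: [-12.1, 0.5, 5.4]
width: 0.013
```

View pics/s13c.png

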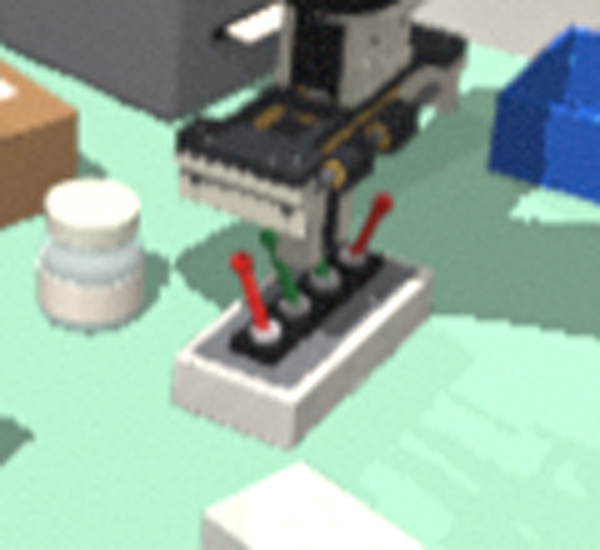

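Force rises: both are at the end stop. Back out, lift, and look.

```bash
python3 -m handwheel '[[-0.6,0.01,0,0],[-1.5,0.03,0,0],[-2.5,0,1,0],[-2,0,3,0],[-2,1,4,0],[-2,2.5,3,0],[-1,4,2,0],[0,4,0,0],[0,0,0,0],[0,0,0,0]]'; python3 - <<'E'
from h import *
grab('side','s14');grab('top','t14')
for n in ['side','top']:
    f=load(n);w=cloud(f);im=f['image'].astype(int);r,g,b=im[...,0],im[...,1],im[...,2]
    X,Y,Z=w[...,0],w[...,1],w[...,2];rd=(X>.46)&(X<.58)&(Y>-.42)&(Y<-.2)&(Z>.08)&(Z<.11)
    for nm,s in (('red',rd&(r>1.7*g)),('green',rd&(g>1.5*r))):
        l,k=cv2.connectedComponents(s.astype(np.uint8))
        for i in range(1,l):
            q=w[k==i]
            if len(q)>4: print(n,nm,len(q),q.mean(0).round(4))
t=load('top')['image'][130:230,325:425,::-1];s=load('side')['image'][110:210,270:370,::-1]
c=np.clip(np.hstack([t,s]).astype(float)*1.5,0,255).astype(np.uint8)
cv2.imwrite('pics/e14.png',cv2.resize(c,None,fx=4,fy=4,interpolation=cv2.INTER_CUBIC))
f=load('side');w=cloud(f).reshape(-1,3);im=f['image'].reshape(-1,3).astype(int)
O=np.array([.642,.041]);c,s=np.cos(-.15),np.sin(-.15)
d=w[:,:2]-O; xs=d[:,0]*c+d[:,1]*s; ys=-d[:,0]*s+d[:,1]*c; z=w[:,2]
m=(im[:,0]>1.15*im[:,2])&(xs>-.016)&(xs<.006)&(abs(ys)<.068)&(z>.06)&(z<.158)
k=np.polyfit(z[m],xs[m],1);print('guard',m.sum(),np.degrees(-k[0]),np.polyval(k,.1),np.percentile(ys[m],[1,99]))
l=(im.max(1)<50)&(xs>-.08)&(xs<-.02)&(abs(ys)<.03)&(z>.1);print('lug z',np.percentile(z[l],[2,98]))
E
```

```text
t: 20.15
eef_pos: [0.411, -0.1949, 0.3847]
ee_rot: [3.142, 0.003, 3.118]
force: [-0.4, 0.6, -0.7]
width: 0.013
side red 11 [ 0.5063 -0.3575  0.0885]
side red 13 [ 0.5398 -0.2565  0.0881]
side green 17 [ 0.5398 -0.3247  0.0891]
side green 19 [ 0.5405 -0.2908  0.0881]
top red 13 [ 0.5413 -0.2591  0.0935]
top green 13 [ 0.5416 -0.2938  0.0914]
guard 788 0.45238638720021057 -0.0046447588485423194 [-0.0658327   0.05077696]
lug z [0.12586409 0.15113735]
```

View pics/e14.png

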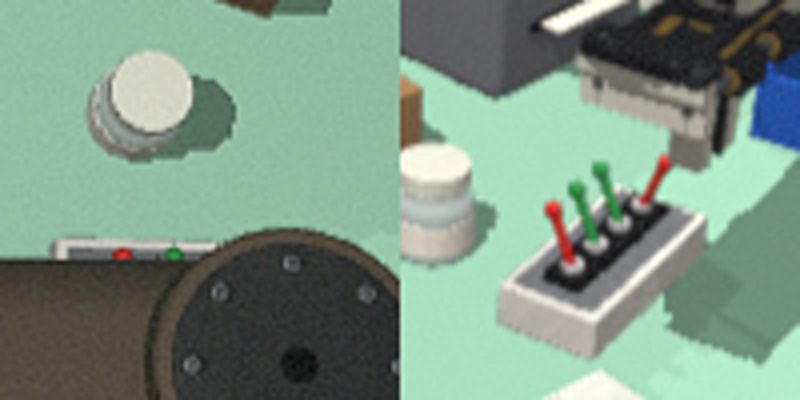

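View pics/s14.png

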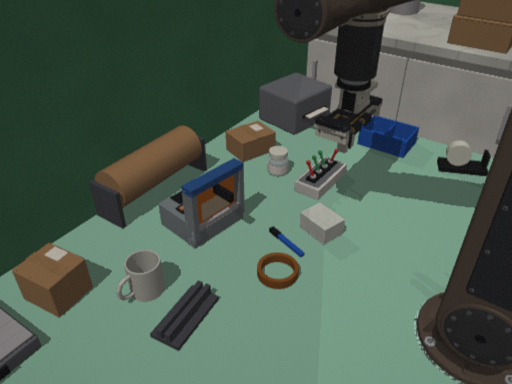

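```bash
python3 - <<'E'
from station import arm
print(arm.job_done())
E
```

```text
the job is handed in; nothing more can be done
None
```

The guard is fitted in the sealer, both green toggles are on, and I handed the job in at about 20 s of the 51 s allowed. The hand-in reports no verdict.

**How it went:** I pinched the guard by its lug and lifted it part-way out of the stand. I tilted it about 15° against the slot, then lowered its foot into the channel and swung it upright against the rear wall. After that I released it and pushed both green levers over with one sweep of the nearly closed fingers, up to their end stops.

**Last checks:**
- **Guard lean:** it leans about 0.5–0.8° in the final fits, against a limit of 3.4°. An earlier cruder fit of the side picture read 2.1°, still inside the limit.
- **Guard depth:** it was pressed onto the floor with about 12 N. The lug top now reads 0.151 m against an expected 0.149 m.
- **Guard sideways:** it sits about 3 mm off centre, within the 8 mm allowed.
- **Roller catch:** I never saw the roller itself. I take it as latched because the panel stayed upright after I let go.
- **Green toggles:** both tips are at x ≈ 0.540 m, level with the red toggle that starts on.
- **Red toggles:** both are within about 1 mm of their starting positions.
- **Other things on the table:** they look unmoved in the last side picture.
- **Robot:** it was clear of everything at hand-in.

**Disagreement between cameras:** the side and top cameras differed by a few mm on the sealer's position, so I averaged them for the fit.

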